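Pack the printer axis rail and hold it tight

ROBOT

A 6-joint arm with a two-finger parallel gripper is mounted at the origin on the work surface. World frame = base frame: x ahead of the robot, y to its left, z up, the work surface at z = 0. Lengths are in m, angles in rad, forces in N, time in s.
With the tool pointing down it reaches from about 0.225 to 0.875 m from the base axis. Payload 3.4 kg.
Tool frame: the origin (TCP) lies where the fingers leave the gripper's body, on its centre line; the fingertips stand 73 mm ahead of it and the grasp point (between the pads) lies 54 mm ahead of it; x points along the fingers, y is the direction in which the jaws open and shut, and the axes are right-handed (so a half turn about x gives the same grasp; the last joint's range is limited). The gripper opens to 85 mm and grips with 20 to 120 N. Pads are 22 mm wide; open, the fingers measure 114 mm over their backs; the gripper's body (76 mm by 85 mm) begins 54 mm behind the grasp point. The pads swing forward as they close: fully open they stand 13 mm farther back than shut.
Start: joints at [-1.298, 0.276, 1.505, -0, 1.361, -0.121], TCP at [0.221, -0.531, 0.304] pointing down, gripper open.
Joint ranges: [-2.89, 2.89], [-0.75, 2.08], [0.22, 2.7], [-1.18, 4.32], [0.11, 2.71], [-2.7, 2.7]. Speed limits (rad/s): [2.57, 2.57, 3.14, 3.14, 3.14, 3.14].

INTERFACE

Orientations are given as a unit quaternion [w, x, y, z].
In Python, from rig import manip gives the robot as it stands.
- The arm moves only by the tool play_rows, never from a script. Its argument "steps" is a list of rows, each a list of 5 numbers: the closure, from 0 (fully open) to 1 (shut), then the shift along the tool's x, y, z as a fraction of full scale, then the turn about the tool's x as a fraction of full scale. In form: [[grip, tx, ty, tz, twist], ...]. A call has 1 to 20 rows; each row shifts and turns the commanded pose from where the row before left it, along the tool's axes as they then stand; what a row does not reach is not made up. Full scale, the value 1, is 0.03 m for a shift and 6 degrees for a turn. A row lasts 1/10 s, in which the tool goes at most 50 mm and 8.59 degrees, less where a joint would pass 70% of its speed; a pose out of reach is approached as far as the arm can. A call with a number of a shift or a turn outside -1 to 1 is refused whole. A call with a gripper value outside its range is refused whole. The fingers move at their own pace and stop on an object; "newtons" is the grip in N (left out, the last holds). Time passes only in rows, so rows that do not move let the fingers close. It gives the time, the measured TCP pose, the force and the opening at its end, in the units of the state.
- manip.get_state(): the state, without advancing time (a new reading comes with each control period).
- manip.get_image(name): name is "scene" or "top" or "wrist"; returns (picture, depth): 480x640x3 uint8, red, green, blue; 480x640 float32, m along the optical axis (not along the pixel's ray), 0 where there is no reading.
- manip.camera_model(name): a dict with "mtx" (3x3 intrinsics, pixels), "R" (3x3) and "t" (3): a world point X has camera coordinates R X + t. Camera axes: x right, y down, z forward; pixel columns grow to the right and rows downward; lengths in m; the calibration is good to about 2 mm. A picture is of the moment at which its call begins: read the wrist's pose just before it. camera_model takes no time and is no camera call; for the wrist camera it gives the pose at the moment of the call.
- manip.sign_off(): hands the job in, once; it reports no verdict.
Trained networks look in the newest picture that a camera, given by its name, has taken for a name from the list of things; names that differ only in an ending like _2 or _b are one class to them, and where a whole thing is asked for, a point or a joint stands for the part that bears it (a point fixed in the world has none). Each returns a list of dicts, best first, with "conf" (0 to 1); they miss things now and then, are a little off and sometimes report something else, mostly with a low value. They report only what shows in the picture. A call takes as long as a camera call. They do not tell look-alikes from the thing itself.
- manip.regions_of(camera, query): "mask" (480x640 bool, what is visible of it).
- manip.mark_of(camera, query): "location" ([x, y, z] in m, in the coordinates of the camera as it stood for that picture, good to about 4 mm: a listed point, or the origin of a listed thing).
The state is a dict: "clock": time; "qpos": joint angles; "qd": joint speeds; "effort": joint torques, N m; "position": TCP position; "ee_rot": TCP orientation; "contact_force": force on the tool from outside, world axes, zero at the start; "moment": the same for the moment, N m; "width": finger opening in m.
Only numpy, scipy, OpenCV 4.12 (cv2) and the standard library are available. Lean on these libraries where they do the work, as an engineer would, in place of code of your own. Each camera call takes 0.05 s, during which the arm holds its last target.

TASK

Stand red spacer blocks upright on the rail, side by side between the green end block and the orange nose, adding them until the blue carriage, pushed towards the block by its handle post, squeezes the row before it runs out of travel; try it by feel, use no more blocks than that takes, and leave the spare ones standing on the table. Finish while holding: keep the carriage pushed with the gripper so that the sprung nose is pressed about half-way in and clamps the row between nose and end block. Leave everything else where it is.

Things in the scene. Friction and masses are not known exactly. Their poses are not given: they have to be found in the camera images.
- rail: Aluminium rail fixed to the table, 220 mm long, 44 mm wide, its top 20 mm above the table. Its x axis runs along the rail from the blue carriage towards the green end block; its origin is on the table under the rail's middle line; the rail reaches from x = -135 mm to x = +85 mm. It stands in a different place and at a different angle each time.
- rail_top (a point): Point on the rail's top face, 20 mm straight above the rail's origin, same axes.
- end_face (a point): Centre line of the green end block's face that looks at the carriage, 17 mm above the rail's top (half a spacer's height); x axis as the rail's. The block is fixed, 30 mm wide, 40 mm high above the rail and 25 mm thick; it is bolted at a different place along the rail each time, its face 11 to 39 mm from the rail's origin in +x.
- carriage (a joint): Blue carriage that slides on the rail: 0 = drawn fully back, grows in m towards the end block, 0.040 = at its own hard end stop, which it reaches before it meets the block. It slides with about 1 N of friction and stays where it is left if nothing pushes it. Its body is 46 mm long, 50 mm wide, and reaches 30 mm above the rail; a square handle post stands on it.
- handle_top (a point): Centre of the top of the carriage's handle post, 64 mm above the rail's top. The post is 18 mm thick along the rail and 24 mm wide across it, and its upper 34 mm stand free above the carriage's body, so it can be gripped from above either way. Moves with the carriage.
- nose (a joint): Orange sprung nose plate on the front of the carriage: 0 = fully out, grows in m as it is pressed back into the carriage, up to 0.009. Spring 1200 N/m from zero (about 11 N fully in); it pushes the carriage back if the carriage is let go.
- nose_tip (a point): Centre of the orange nose's front face, 17 mm above the rail's top; the nose plate is 30 mm wide and 26 mm high and is 45 mm ahead of the handle's centre when fully out. The open gap runs from here to end_face. With the carriage at its end stop and the nose fully out, this point is 5 mm short (-x) of the rail's origin.
- spacer_a: Red printed spacer block, one of four alike: 16 mm thick (its x axis), 40 mm wide (its y axis), 34 mm high, about 30 g, standing loose and upright on the table; origin at the centre of its underside. On the rail it stands upright with its thickness along the rail. It is wider than the nose and the end block, so it can be held by its 16 mm edges, 40 mm apart, and let down between them.
- spacer_b: Red printed spacer block, one of four alike: 16 mm thick (its x axis), 40 mm wide (its y axis), 34 mm high, about 30 g, standing loose and upright on the table; origin at the centre of its underside. On the rail it stands upright with its thickness along the rail. It is wider than the nose and the end block, so it can be held by its 16 mm edges, 40 mm apart, and let down between them.
- spacer_c: Red printed spacer block, one of four alike: 16 mm thick (its x axis), 40 mm wide (its y axis), 34 mm high, about 30 g, standing loose and upright on the table; origin at the centre of its underside. On the rail it stands upright with its thickness along the rail. It is wider than the nose and the end block, so it can be held by its 16 mm edges, 40 mm apart, and let down between them.
- spacer_d: Red printed spacer block, one of four alike: 16 mm thick (its x axis), 40 mm wide (its y axis), 34 mm high, about 30 g, standing loose and upright on the table; origin at the centre of its underside. On the rail it stands upright with its thickness along the rail. It is wider than the nose and the end block, so it can be held by its 16 mm edges, 40 mm apart, and let down between them.
- motor: Loose stepper motor, 42 mm square, 42 mm high, black and silver, short shaft up; origin under its centre. A bystander.
- bearing: Loose steel bearing ring, 22 mm across, 8 mm high, lying flat. A bystander.
- spray: Loose clear spray bottle, 52 mm across, 150 mm high. A bystander.
- driver: Loose yellow screwdriver, 160 mm long, lying along its x axis. A bystander.
- spanner: Loose steel wrench, 170 mm long, lying along its x axis. A bystander.
- spool: Loose spool of red filament lying flat, 180 mm across, 54 mm high. A bystander.
Things that resemble listed ones, but are neither listed nor needed, are in the scene too. What is shaped like the rail but pink is not meant.

How it is judged:
On the way:
1. a first spacer stands, let go, on the rail between the end block and the nose ((((y of spacer_a in the frame of rail_top between -0.008 and 0.008 m and z of spacer_a in the frame of rail_top between -0.004 and 0.004 m and x of spacer_a in the frame of end_face below 0 m and x of spacer_a in the frame of nose_tip above 0 m and angle between spacer_a's own z axis and vertical below 0.2 rad and angle between the x axis of spacer_a and the x axis of rail, either way round below 0.25 rad) and contact force between the fingers and spacer_a below 0.2 N) or ((y of spacer_b in the frame of rail_top between -0.008 and 0.008 m and z of spacer_b in the frame of rail_top between -0.004 and 0.004 m and x of spacer_b in the frame of end_face below 0 m and x of spacer_b in the frame of nose_tip above 0 m and angle between spacer_b's own z axis and vertical below 0.2 rad and angle between the x axis of spacer_b and the x axis of rail, either way round below 0.25 rad) and contact force between the fingers and spacer_b below 0.2 N) or ((y of spacer_c in the frame of rail_top between -0.008 and 0.008 m and z of spacer_c in the frame of rail_top between -0.004 and 0.004 m and x of spacer_c in the frame of end_face below 0 m and x of spacer_c in the frame of nose_tip above 0 m and angle between spacer_c's own z axis and vertical below 0.2 rad and angle between the x axis of spacer_c and the x axis of rail, either way round below 0.25 rad) and contact force between the fingers and spacer_c below 0.2 N) or ((y of spacer_d in the frame of rail_top between -0.008 and 0.008 m and z of spacer_d in the frame of rail_top between -0.004 and 0.004 m and x of spacer_d in the frame of end_face below 0 m and x of spacer_d in the frame of nose_tip above 0 m and angle between spacer_d's own z axis and vertical below 0.2 rad and angle between the x axis of spacer_d and the x axis of rail, either way round below 0.25 rad) and contact force between the fingers and spacer_d below 0.2 N))), for 0.1 s.
At the end, for the whole second after the job is handed in: Fingers press the resting carriage (>1 N), nose in 2 to 8 mm, row touching nose and end block (>1 N); row within 8 mm of the rail line, upright (0.2 rad), square to it (0.25); nose face at most 22 mm short of its farthest reach; other spacers upright on the table; fingers on no spacer (value of joint nose between 0.002 and 0.008 m and x of nose_tip in the frame of rail_top above -0.027 m and (((y of spacer_a in the frame of rail_top between -0.008 and 0.008 m and z of spacer_a in the frame of rail_top between -0.004 and 0.004 m and x of spacer_a in the frame of end_face below 0 m and x of spacer_a in the frame of nose_tip above 0 m and angle between spacer_a's own z axis and vertical below 0.2 rad and angle between the x axis of spacer_a and the x axis of rail, either way round below 0.25 rad) and contact force between spacer_a and end_block above 1 N) or ((y of spacer_b in the frame of rail_top between -0.008 and 0.008 m and z of spacer_b in the frame of rail_top between -0.004 and 0.004 m and x of spacer_b in the frame of end_face below 0 m and x of spacer_b in the frame of nose_tip above 0 m and angle between spacer_b's own z axis and vertical below 0.2 rad and angle between the x axis of spacer_b and the x axis of rail, either way round below 0.25 rad) and contact force between spacer_b and end_block above 1 N) or ((y of spacer_c in the frame of rail_top between -0.008 and 0.008 m and z of spacer_c in the frame of rail_top between -0.004 and 0.004 m and x of spacer_c in the frame of end_face below 0 m and x of spacer_c in the frame of nose_tip above 0 m and angle between spacer_c's own z axis and vertical below 0.2 rad and angle between the x axis of spacer_c and the x axis of rail, either way round below 0.25 rad) and contact force between spacer_c and end_block above 1 N) or ((y of spacer_d in the frame of rail_top between -0.008 and 0.008 m and z of spacer_d in the frame of rail_top between -0.004 and 0.004 m and x of spacer_d in the frame of end_face below 0 m and x of spacer_d in the frame of nose_tip above 0 m and angle between spacer_d's own z axis and vertical below 0.2 rad and angle between the x axis of spacer_d and the x axis of rail, either way round below 0.25 rad) and contact force between spacer_d and end_block above 1 N)) and (((y of spacer_a in the frame of rail_top between -0.008 and 0.008 m and z of spacer_a in the frame of rail_top between -0.004 and 0.004 m and x of spacer_a in the frame of end_face below 0 m and x of spacer_a in the frame of nose_tip above 0 m and angle between spacer_a's own z axis and vertical below 0.2 rad and angle between the x axis of spacer_a and the x axis of rail, either way round below 0.25 rad) and contact force between spacer_a and nose above 1 N) or ((y of spacer_b in the frame of rail_top between -0.008 and 0.008 m and z of spacer_b in the frame of rail_top between -0.004 and 0.004 m and x of spacer_b in the frame of end_face below 0 m and x of spacer_b in the frame of nose_tip above 0 m and angle between spacer_b's own z axis and vertical below 0.2 rad and angle between the x axis of spacer_b and the x axis of rail, either way round below 0.25 rad) and contact force between spacer_b and nose above 1 N) or ((y of spacer_c in the frame of rail_top between -0.008 and 0.008 m and z of spacer_c in the frame of rail_top between -0.004 and 0.004 m and x of spacer_c in the frame of end_face below 0 m and x of spacer_c in the frame of nose_tip above 0 m and angle between spacer_c's own z axis and vertical below 0.2 rad and angle between the x axis of spacer_c and the x axis of rail, either way round below 0.25 rad) and contact force between spacer_c and nose above 1 N) or ((y of spacer_d in the frame of rail_top between -0.008 and 0.008 m and z of spacer_d in the frame of rail_top between -0.004 and 0.004 m and x of spacer_d in the frame of end_face below 0 m and x of spacer_d in the frame of nose_tip above 0 m and angle between spacer_d's own z axis and vertical below 0.2 rad and angle between the x axis of spacer_d and the x axis of rail, either way round below 0.25 rad) and contact force between spacer_d and nose above 1 N)) and contact force between the fingers and carriage above 1 N and velocity of joint carriage between -0.005 and 0.005 m/s and ((y of spacer_a in the frame of rail_top between -0.008 and 0.008 m and z of spacer_a in the frame of rail_top between -0.004 and 0.004 m and x of spacer_a in the frame of end_face below 0 m and x of spacer_a in the frame of nose_tip above 0 m and angle between spacer_a's own z axis and vertical below 0.2 rad and angle between the x axis of spacer_a and the x axis of rail, either way round below 0.25 rad) or (height (world z) of spacer_a below 0.006 m and angle between spacer_a's own z axis and vertical below 0.2 rad and linear speed of spacer_a below 0.02 m/s)) and ((y of spacer_b in the frame of rail_top between -0.008 and 0.008 m and z of spacer_b in the frame of rail_top between -0.004 and 0.004 m and x of spacer_b in the frame of end_face below 0 m and x of spacer_b in the frame of nose_tip above 0 m and angle between spacer_b's own z axis and vertical below 0.2 rad and angle between the x axis of spacer_b and the x axis of rail, either way round below 0.25 rad) or (height (world z) of spacer_b below 0.006 m and angle between spacer_b's own z axis and vertical below 0.2 rad and linear speed of spacer_b below 0.02 m/s)) and ((y of spacer_c in the frame of rail_top between -0.008 and 0.008 m and z of spacer_c in the frame of rail_top between -0.004 and 0.004 m and x of spacer_c in the frame of end_face below 0 m and x of spacer_c in the frame of nose_tip above 0 m and angle between spacer_c's own z axis and vertical below 0.2 rad and angle between the x axis of spacer_c and the x axis of rail, either way round below 0.25 rad) or (height (world z) of spacer_c below 0.006 m and angle between spacer_c's own z axis and vertical below 0.2 rad and linear speed of spacer_c below 0.02 m/s)) and ((y of spacer_d in the frame of rail_top between -0.008 and 0.008 m and z of spacer_d in the frame of rail_top between -0.004 and 0.004 m and x of spacer_d in the frame of end_face below 0 m and x of spacer_d in the frame of nose_tip above 0 m and angle between spacer_d's own z axis and vertical below 0.2 rad and angle between the x axis of spacer_d and the x axis of rail, either way round below 0.25 rad) or (height (world z) of spacer_d below 0.006 m and angle between spacer_d's own z axis and vertical below 0.2 rad and linear speed of spacer_d below 0.02 m/s)) and contact force between the fingers and spacer_a below 0.2 N and contact force between the fingers and spacer_b below 0.2 N and contact force between the fingers and spacer_c below 0.2 N and contact force between the fingers and spacer_d below 0.2 N); the arm keeps its last pose, push and grip.
It fails at once if a bystander (motor, bearing, bottle, screwdriver, wrench or spool) is pushed more than 30 mm from its place (distance of any of motor, bearing, spray, driver, spanner, spool from where it was at the start of the episode above 0.03 m).
It also fails if it takes over 72 s, if anything falls off the work surface, if the arm or the gripper's body presses on something with over 40 N, if the wrist force passes 120 N, or if a joint passes its speed limit or range.

## Working session

There is one attempt and no reset: what is moved stays moved. The work goes in short steps, Python scripts to look and compute and a tool call to move; the robot and the scene stay as the last step left them, time stands still between calls to the robot, and variables do not carry over. Pictures are saved under pics/ and viewed, and the job is handed in when it is done.

Besides the shell and the picture viewer there is one more tool, called after "Emit:" as name(argument=value, ...) on one line, values as JSON. play_rows: Moves the arm, as the interface text tells. Its arguments: {"type":"object","properties":{"steps":{"type":"array","items":{"type":"array","items":{"type":"number"}}},"newtons":{"type":"number"}},"required":["steps"]}

```bash
ls; mkdir -p pics; python3 - <<'E'
from rig import manip
import cv2
s=manip.get_state();print(s)
for n in ["scene","top","wrist"]:
    p,d=manip.get_image(n);cv2.imwrite(f"pics/{n}0.png",p[:,:,::-1])
    c=manip.camera_model(n);print(n,c['mtx'],c['R'],c['t'])
E
```

```text
pics
{'clock': 0.0, 'qpos': array([-1.29805108e+00,  2.76589825e-01,  1.50615917e+00,  1.46102888e-06,
        1.36070017e+00, -1.20994731e-01]), 'qd': array([-0.00088568,  0.00047513, -0.00048778,  0.00176777,  0.00092253,
        0.00067432]), 'effort': array([-1.68056026e-04, -4.16773081e+01, -2.45804286e+01,  2.00482054e-05,
        1.12761377e-02,  1.18263662e-05]), 'position': array([ 0.22048313, -0.53060571,  0.30303216]), 'ee_rot': array([-0.13765592, -0.6933985 , -0.13896497,  0.69349701]), 'contact_force': array([ 0.16292244,  1.07340388, -0.14608953]), 'moment': array([-0.03334584,  0.006207  ,  0.02766907]), 'width': 0.08547980865334548}
scene [[536.73149287   0.         321.30624701]
 [  0.         536.73149287 249.76681094]
 [  0.           0.           1.        ]] [[-0.68069102  0.73253715  0.00700462]
 [ 0.40683279  0.38595585 -0.82796447]
 [-0.6092182  -0.56073827 -0.56073681]] [ 0.3327412  -0.14023567  1.57451684]
top [[495.41663021   0.         316.61112913]
 [  0.         495.41663021 242.32956096]
 [  0.           0.           1.        ]] [[ 0.00728153 -0.99991607 -0.01071585]
 [-0.9966284  -0.00638097 -0.08179919]
 [ 0.08172394  0.01127534 -0.99659122]] [0.03167106 0.49145698 1.14515149]
wrist [[364.4825334    0.         322.51501238]
 [  0.         364.4825334  236.88523552]
 [  0.           0.           1.        ]] [[ 0.38357521 -0.9235069  -0.00225045]
 [-0.87370052 -0.36367563  0.32309044]
 [-0.29919468 -0.12196326 -0.94636542]] [-0.57308194 -0.04323425  0.38087738]
```

View pics/top0.png

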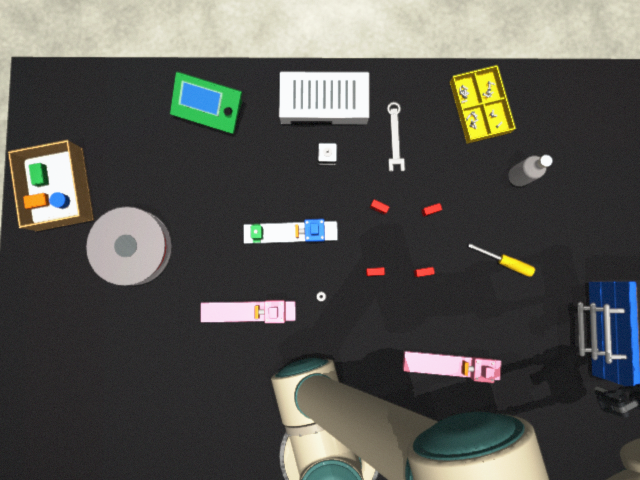

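View pics/scene0.png

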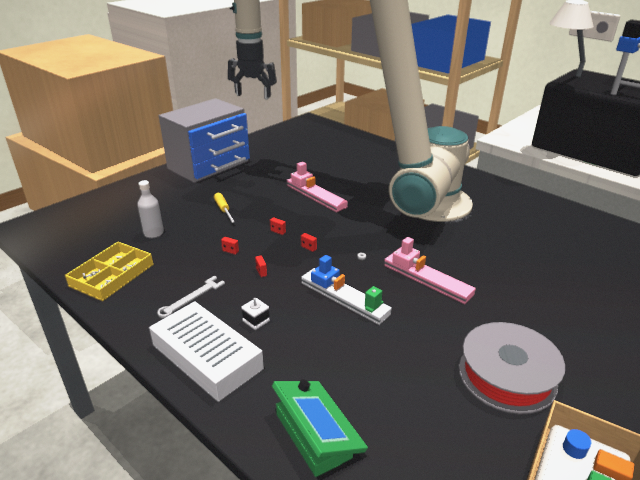

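View pics/wrist0.png

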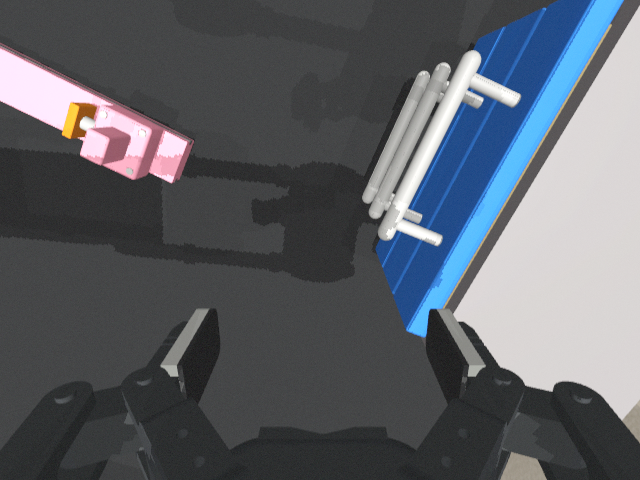

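```bash
cat > h.py <<'E'
import numpy as np,cv2
from rig import manip
from scipy.spatial.transform import Rotation as Rn
def world(n,p=None,d=None,c=None):
    c=c or manip.camera_model(n)
    if d is None: p,d=manip.get_image(n)
    v,u=np.mgrid[:480,:640]
    K=c['mtx'];X=np.stack([(u-K[0,2])/K[0,0]*d,(v-K[1,2])/K[1,1]*d,d],-1)
    W=(X-c['t'])@c['R']
    W[d<=0]=np.nan
    return p,W
def tool():
    s=manip.get_state();q=s['ee_rot'];R=Rn.from_quat([q[1],q[2],q[3],q[0]]).as_matrix()
    return s,s['position'],R
def hsv(p): return cv2.cvtColor(p,cv2.COLOR_RGB2HSV)
def rect(P):
    (c,wh,a)=cv2.minAreaRect((P[:,:2]*1000).astype(np.float32))
    if wh[0]<wh[1]: wh=wh[::-1];a+=90
    return np.array(c)/1000,wh,((a+90)%180)-90   # long-axis angle
def red(p): 
    h=hsv(p);return (((h[...,0]<6)|(h[...,0]>174))&(h[...,1]>170)&(h[...,2]>60))
E
python3 - <<'E'
from h import *
p,W=world("top")
s,pos,R=tool();print(pos,R.round(3))
def comps(m,lo,hi,z0,z1,name):
    n,l,st,_=cv2.connectedComponentsWithStats(m.astype(np.uint8))
    for i in range(1,n):
        if lo<st[i,4]<hi:
            P=W[l==i];P=P[np.isfinite(P[:,0])]
            T=P[(P[:,2]>z0)&(P[:,2]<z1)]
            if len(T)>10: print(name,st[i],np.round(np.percentile(P[:,2],[2,50,98]),4),[np.round(x,4) for x in rect(T)],np.round(T.mean(0),4))
comps(red(p),60,1000,.026,.04,"red")
h=hsv(p)
comps((h[...,0]>50)&(h[...,0]<75)&(h[...,1]>120),60,400,.05,.07,"green")
comps((h[...,0]>100)&(h[...,0]<120)&(h[...,1]>120),20,1000,.07,.09,"bluepost")
comps((h[...,0]>100)&(h[...,0]<120)&(h[...,1]>120),20,1000,.04,.06,"bluebody")
comps((h[...,0]>10)&(h[...,0]<22)&(h[...,1]>120),10,100,.035,.06,"orange")
m=np.zeros((480,640),bool);m[210:255,235:345]=1
m&=(W[...,2]>.015)&(W[...,2]<.026)
comps(m,60,9000,.01,.03,"rail")
for q in ["spacer_a","rail_top","end_face","handle_top","nose_tip","motor","bearing"]:
    c=manip.camera_model("top")
    for r in manip.mark_of("top",q): print(q,round(r['conf'],2),(np.array(r['location'])-c['t'])@c['R'])
E
```

```text
[ 0.22057562 -0.53078719  0.30335739] [[-0.     0.384 -0.923]
 [ 0.001 -0.923 -0.384]
 [-1.    -0.001 -0.   ]]
red [370 200  19  14 167] [-0.0002  0.0333  0.0383] [array([ 0.5766, -0.1116]), array([39.6952, 16.3103]), np.float64(65.1307)] [ 0.5761 -0.1113  0.034 ]
red [422 203  20  13 163] [-0.      0.033   0.0388] [array([ 0.5705, -0.2345]), array([40.6493, 16.2312]), np.float64(-72.1034)] [ 0.57   -0.2342  0.0339]
red [366 267  19   9 150] [-0.0015  0.0343  0.0396] [array([ 0.4235, -0.1009]), array([39.4882, 15.7927]), np.float64(-83.9828)] [ 0.4233 -0.1009  0.0348]
red [414 267  21  10 153] [-0.0006  0.034   0.0389] [array([ 0.4238, -0.2151]), array([40.3118, 15.5072]), np.float64(-80.1214)] [ 0.4238 -0.2145  0.0346]
green [ 29 163  19  23 338] [0.0423 0.0598 0.0652] [array([0.6425, 0.6842]), array([48.5261, 30.3671]), np.float64(10.977)] [0.6426 0.6822 0.06  ]
green [251 224  11  18 151] [0.0183 0.0599 0.0649] [array([0.5119, 0.1728]), array([30.2488, 23.0452]), np.float64(1.0523)] [0.5114 0.1725 0.0604]
bluepost [304 218  21  25 416] [0.0005 0.051  0.0869] [array([0.5175, 0.0406
[... 1658 characters left out ...]
102241e-01 -2.29862275e-01 -5.24173921e-04]
rail_top 0.9 [ 0.21150092 -0.25401851  0.01943829]
rail_top 0.85 [0.51085072 0.12191102 0.01773527]
rail_top 0.67 [0.32935521 0.21991625 0.01600187]
end_face 0.62 [0.70410458 0.00674837 0.00468576]
end_face 0.58 [0.51101283 0.16330944 0.0369809 ]
handle_top 0.72 [0.51617877 0.03923317 0.08396424]
handle_top 0.66 [0.33049624 0.12767647 0.0850906 ]
nose_tip 0.62 [0.51548553 0.08350234 0.04005706]
nose_tip 0.54 [0.33236204 0.17331144 0.03679299]
nose_tip 0.45 [ 5.14809278e-01  1.24931944e-01 -1.68188436e-04]
nose_tip 0.36 [ 0.42887991 -0.10123669  0.00206681]
motor 0.86 [0.70175677 0.0085408  0.00381111]
bearing 0.37 [0.37372129 0.02257434 0.00185432]
```

```bash
python3 - <<'E'
import cv2
a=cv2.imread('pics/top0.png')[180:300,230:450];cv2.imwrite('pics/crop0.png',cv2.resize(a,None,fx=3.5,fy=3.5,interpolation=cv2.INTER_CUBIC))
E
```

```text
(no output)
```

View pics/crop0.png

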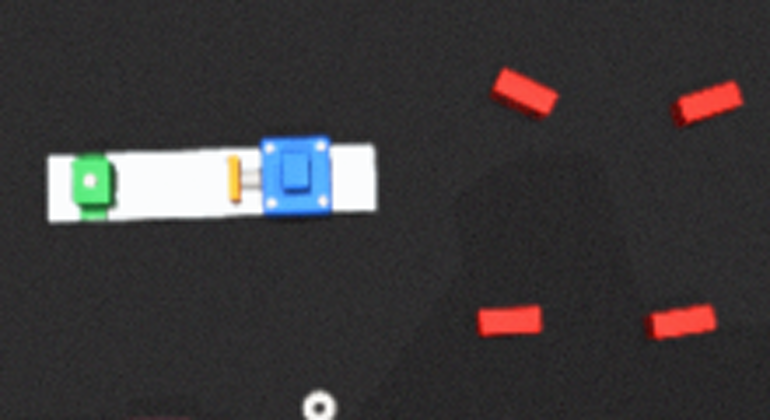

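```bash
cat >> h.py <<'E'
def go(x,y,z,jaw):
    """units: twist, then shifts in final tool axes"""
    s,p,R=tool()
    a=np.degrees(np.arctan2(R[1,1],R[0,1]))
    dt=-((jaw-a+90)%180-90)
    na=np.radians(a-dt)
    ty=np.array([np.cos(na),np.sin(na),0]);tx=np.array([0,0,-1.]);tz=np.cross(tx,ty)
    d=np.array([x,y,z])-p
    print('t',round(s['clock'],2),'pos',p.round(4),'jaw',a.round(2),'F',s['contact_force'].round(2),'w',s['width'].round(4))
    print('twist units',round(dt/6,3),' tx,ty,tz units',(np.array([d@tx,d@ty,d@tz])/.03).round(3))
E
python3 -c "
from h import *
go(.4238,-.2145,.15,-80.1)"
```

```text
Traceback (most recent call last):
  File "h.py", line 30, in go
    print('t',round(s['clock'],2),'pos',p.round(4),'jaw',a.round(2),'F',s['contact_force'].round(2),'w',s['width'].round(4))
                                                                                                        ^^^^^^^^^^^^^^^^
AttributeError: 'float' object has no attribute 'round'
```

```bash
sed -i "s/s\['width'\].round(4)/round(s['width'],4)/" h.py
python3 -c "
from h import *
go(.4238,-.2148,.15,-80.1)"
```

```text
t 0.55 pos [ 0.2206 -0.531   0.3039] jaw -67.44 F [ 0.08  0.39 -0.02] w 0.0854
twist units 2.11  tx,ty,tz units [ 5.131 -9.219 -8.484]
```

Emit:
play_rows(steps=[[0,0,0,0,0.7],[0,0,0,0,0.7],[0,0,0,0,0.71],[0,0,-0.77,-0.71,0],[0,0,-0.77,-0.71,0],[0,0.4,-0.77,-0.71,0],[0,0.4,-0.77,-0.71,0],[0,0.5,-0.77,-0.71,0],[0,0.5,-0.77,-0.71,0],[0,0.5,-0.77,-0.71,0],[0,0.5,-0.77,-0.71,0],[0,0.6,-0.77,-0.71,0],[0,0.6,-0.77,-0.71,0],[0,0.6,-0.77,-0.71,0],[0,0.5,-0.75,-0.67,0],[0,0,0,0,0]], newtons=30)

```text
clock: 2.15
position: [0.4237, -0.2115, 0.1492]
ee_rot: [-0.061, -0.703, -0.064, 0.705]
contact_force: [0.3, 0.4, 0.7]
width: 0.0853
```

```bash
python3 -c "
from h import *
go(.4238,-.2148,.077,-80.1)
p,W=world('wrist');cv2.imwrite('pics/w1.png',p[:,:,::-1])
m=red(p);n,l,st,_=cv2.connectedComponentsWithStats(m.astype(np.uint8))
for i in range(1,n):
  if st[i,4]>300:
    P=W[l==i];P=P[(P[:,2]>.028)&(P[:,2]<.045)]
    if len(P)>10: print(st[i],[np.round(x,4) for x in rect(P)],P.mean(0).round(4))
"
```

```text
t 2.15 pos [ 0.4237 -0.2115  0.1492] jaw -79.9 F [0.27 0.4  0.68] w 0.0853
twist units 0.034  tx,ty,tz units [2.406 0.109 0.016]
[  91  203   93   47 1524] [array([ 0.4319, -0.1052]), array([40.2925, 14.9638]), np.float64(71.1962)] [ 0.4307 -0.1081  0.0309]
[ 298  236   71   20 1152] [array([ 0.4325, -0.2147]), array([38.9458,  2.0496]), np.float64(-80.1037)] [ 0.4327 -0.2143  0.0313]
```

View pics/w1.png

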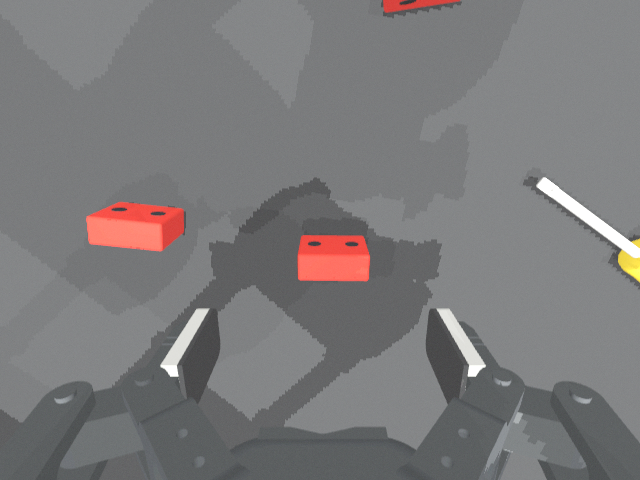

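Emit:
play_rows(steps=[[0,0.8,0.1,-0.03,0],[0,0.8,0,0,0],[0,0.5,0,0,0],[0,0.3,0,0,0],[0.5,0,0,0,0],[0.7,0,0,0,0],[1,0,0,0,0],[1,0,0,0,0],[1,0,0,0,0],[1,0,0,0,0]], newtons=30)

```text
clock: 3.2
position: [0.4257, -0.2182, 0.0799]
ee_rot: [0.062, 0.705, 0.06, -0.704]
contact_force: [-0.8, -0.9, 6.4]
width: 0.0392
```

```bash
python3 -c "
from h import *
go(.513,.147,.17,2.4)
p,W=world('wrist');cv2.imwrite('pics/w2.png',p[:,:,::-1])
"
```

```text
t 3.2 pos [ 0.4257 -0.2182  0.0799] jaw -80.08 F [-0.78 -0.94  6.42] w 0.0392
twist units -13.747  tx,ty,tz units [ -3.003   3.416 -12.041]
```

View pics/w2.png

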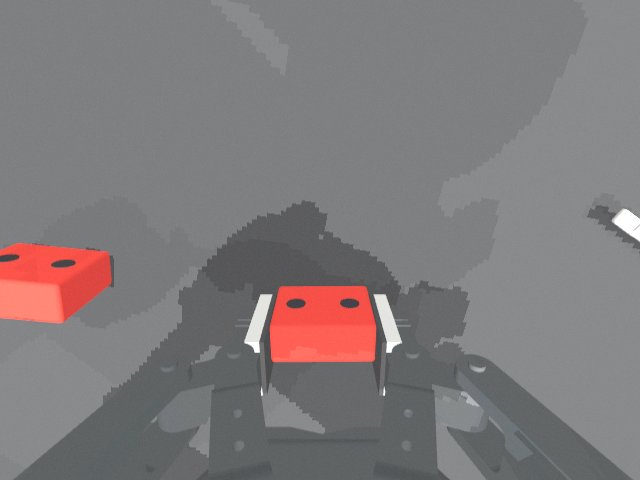

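Emit:
play_rows(steps=[[1,-0.6,0,0,0],[1,-0.8,0,0,-0.75],[1,-0.8,0,0,-1],[1,-0.8,0,0,-1],[1,0,0,0,-1],[1,0,0,0,-1],[1,0,0,0,-1],[1,0,0,0,-1],[1,0,0,0,-1],[1,0,0,0,-1],[1,0,0,0,-1],[1,0,0,0,-1],[1,0,0,0,-1],[1,0,0,0,-1],[1,0,0,0,-1]])

```text
clock: 4.75
position: [0.4249, -0.2173, 0.1689]
ee_rot: [0.511, 0.488, 0.512, -0.488]
contact_force: [0.5, -0.1, -0.7]
width: 0.0391
```

Emit:
play_rows(steps=[[1,0,0.28,-0.9,0],[1,0,0.28,-0.9,0],[1,0,0.28,-0.9,0],[1,0,0.28,-0.9,0],[1,0,0.28,-0.9,0],[1,0,0.28,-0.9,0],[1,0,0.28,-0.9,0],[1,0,0.28,-0.9,0],[1,0,0.28,-0.9,0],[1,0,0.28,-0.9,0],[1,0,0.28,-0.9,0],[1,0,0.28,-0.9,0],[1,0,0,-0.9,0],[1,0,0,0,0],[1,0,0,0,0]])

```text
clock: 6.25
position: [0.5106, 0.1377, 0.1687]
ee_rot: [0.511, 0.489, 0.511, -0.489]
contact_force: [0.3, -0.4, -0.6]
width: 0.0397
```

```bash
python3 -c "
from h import *
go(.513,.147,.101,2.4)
p,W=world('wrist');cv2.imwrite('pics/w3.png',p[:,:,::-1])
np.save('w3.npy',W)
h=hsv(p)
m=(h[...,0]>50)&(h[...,0]<75)&(h[...,1]>120)
P=W[m];T=P[P[:,2]>.055];print(rect(T),np.percentile(P[:,2],[2,50,98]),np.percentile(T[:,1],[1,99]))
m=(h[...,0]>10)&(h[...,0]<22)&(h[...,1]>120);P=W[m];print('or',np.percentile(P,[2,50,98],axis=0))
m=(h[...,0]>100)&(h[...,0]<120)&(h[...,1]>120);P=W[m];T=P[P[:,2]>.08];print('post',rect(T),len(T))
"
```

```text
t 6.25 pos [0.5106 0.1377 0.1687] jaw 2.51 F [ 0.26 -0.44 -0.57] w 0.0397
twist units 0.018  tx,ty,tz units [ 2.257  0.092 -0.307]
(array([0.51250256, 0.17444781]), (30.02717399597168, 24.68000602722168), 2.510904312133789) [nan nan nan] [0.16246418 0.18679177]
or [[nan nan nan]
 [nan nan nan]
 [nan nan nan]]
post (array([0.51054462, 0.14816435]), (17.897998809814453, 2.6425397396087646), -1.9926910400390625) 54
```

View pics/w3.png

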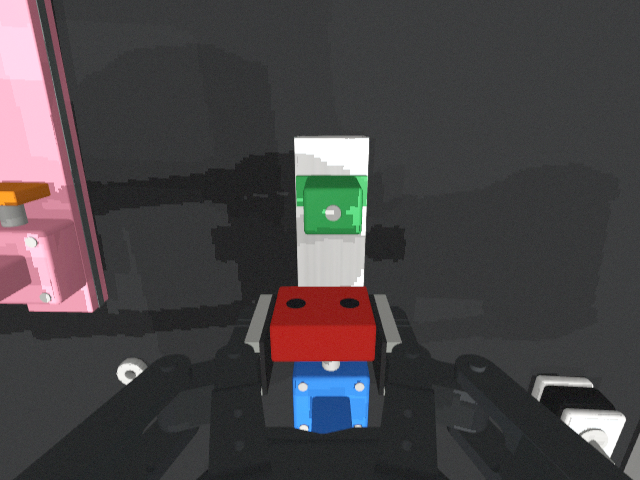

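Emit:
play_rows(steps=[[1,0.3,0.09,-0.34,0],[1,0.6,0,0,0],[1,0.6,0,0,0],[1,0.4,0,0,0],[1,0.2,0,0,0],[1,0.1,0,0,0],[1,0,0,0,0],[1,0,0,0,0]])

```text
clock: 7.1
position: [0.5138, 0.1476, 0.1034]
ee_rot: [0.511, 0.49, 0.51, -0.489]
contact_force: [0.5, -0.6, -0.0]
width: 0.0393
```

```bash
python3 -c "
from h import *
go(.5135,.148,.1,2.4)
p,W=world('scene');cv2.imwrite('pics/s3.png',cv2.resize(p[240:340,270:420,::-1],None,fx=5,fy=5))
"
```

```text
t 7.1 pos [0.5138 0.1476 0.1034] jaw 2.4 F [ 0.49 -0.55 -0.04] w 0.0393
twist units -0.001  tx,ty,tz units [ 0.113 -0.009 -0.013]
```

View pics/s3.png

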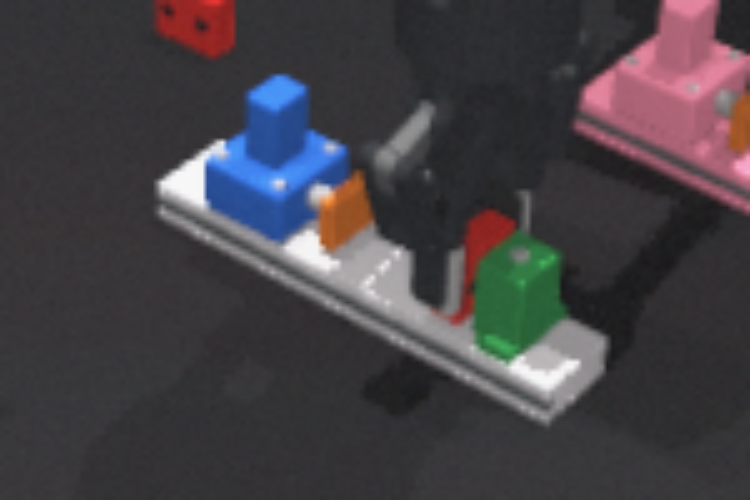

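Emit:
play_rows(steps=[[1,0.06,0,0,0],[1,0.05,0,0,0],[1,0,0,0,0]])

```text
clock: 7.45
position: [0.5136, 0.1477, 0.1]
ee_rot: [0.511, 0.49, 0.51, -0.489]
contact_force: [-0.7, -0.9, 2.1]
width: 0.0393
```

Emit:
play_rows(steps=[[0.45,0,0,0,0],[0.3,0,0,0,0],[0.2,0,0,0,0],[0,0,0,0,0],[0,-0.5,0,0,0],[0,-0.8,0,0,0],[0,-0.8,0,0,0],[0,-0.8,0,0,0]])

```text
clock: 8.25
position: [0.5131, 0.1476, 0.1873]
ee_rot: [0.51, 0.489, 0.51, -0.49]
contact_force: [-0.8, 0.1, 0.6]
width: 0.0855
```

```bash
python3 -c "
from h import *
go(.4235,-.1009,.15,-84)
p,W=world('scene');cv2.imwrite('pics/s4.png',cv2.resize(p[240:340,270:420,::-1],None,fx=5,fy=5))
"
```

```text
t 8.25 pos [0.5131 0.1476 0.1873] jaw 2.4 F [-0.83  0.12  0.63] w 0.0855
twist units 14.4  tx,ty,tz units [1.243 7.925 3.838]
```

View pics/s4.png

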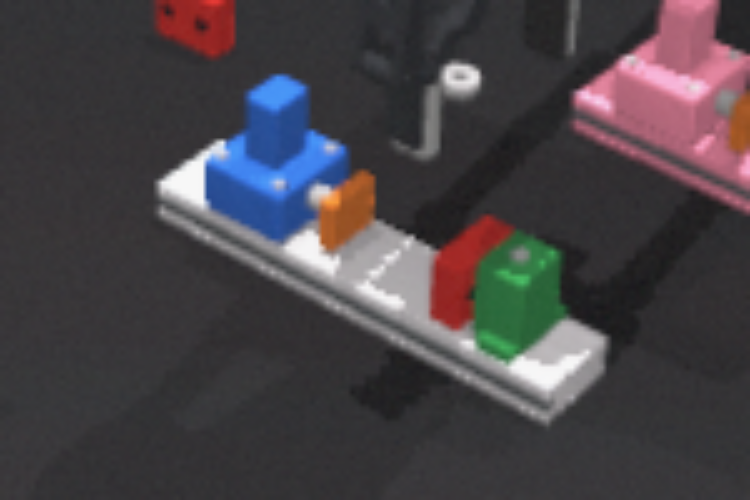

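Emit:
play_rows(steps=[[0,0,0,0,0.96],[0,0,0,0,0.96],[0,0,0,0,0.96],[0,0,0,0,0.96],[0,0,0,0,0.96],[0,0,0,0,0.96],[0,0,0,0,0.96],[0,0,0,0,0.96],[0,0,0,0,0.96],[0,0,0,0,0.96],[0,0,0,0,0.96],[0,0,0,0,0.96],[0,0,0,0,0.96],[0,0,0,0,0.96],[0,0,0,0,0.96]])

```text
clock: 9.8
position: [0.5132, 0.1476, 0.1862]
ee_rot: [-0.036, -0.706, -0.036, 0.706]
contact_force: [1.3, -0.3, 0.3]
width: 0.0851
```

Emit:
play_rows(steps=[[0,0,0.88,0.43,0],[0,0,0.88,0.43,0],[0,0,0.88,0.43,0],[0,0,0.88,0.43,0],[0,0,0.88,0.43,0],[0,0,0.88,0.43,0],[0,0.4,0.88,0.43,0],[0,0.4,0.88,0.43,0],[0,0.4,0.88,0.4,0],[0,0,0,0,0],[0,0,0,0,0]])

```text
clock: 10.9
position: [0.4234, -0.101, 0.1503]
ee_rot: [-0.036, -0.706, -0.037, 0.706]
contact_force: [-0.4, -0.3, -0.1]
width: 0.0849
```

```bash
python3 -c "
from h import *
go(.4235,-.1009,.08,-84)
p,W=world('wrist');cv2.imwrite('pics/w4.png',p[:,:,::-1])
"
```

```text
t 10.9 pos [ 0.4234 -0.101   0.1503] jaw -84.11 F [-0.35 -0.26 -0.08] w 0.0849
twist units -0.018  tx,ty,tz units [ 2.343e+00 -2.000e-03 -5.000e-03]
```

View pics/w4.png

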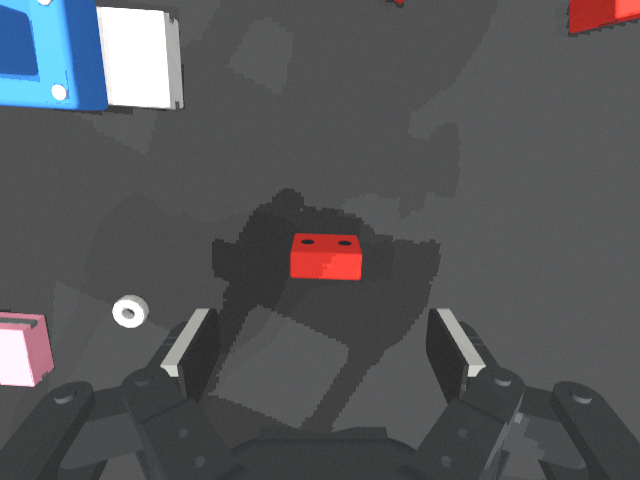

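Emit:
play_rows(steps=[[0,0.8,0,0,0],[0,0.8,0,0,0],[0,0.5,0,0,0],[0,0.24,0,0,0],[0.5,0,0,0,0],[0.7,0,0,0,0],[1,0,0,0,0],[1,0,0,0,0],[1,0,0,0,0],[1,-0.6,0,0,0],[1,-0.8,0,0,-0.4],[1,-0.8,0,0,-1],[1,-0.8,0,0,-1],[1,0,0,0,-1],[1,0,0,0,-1],[1,0,0,0,-1],[1,0,0,0,-1],[1,0,0,0,-1],[1,0,0,0,-1],[1,0,0,0,-1]])

```text
clock: 12.95
position: [0.4234, -0.1008, 0.1705]
ee_rot: [-0.368, -0.604, -0.367, 0.604]
contact_force: [0.0, 0.5, -0.2]
width: 0.0393
```

Emit:
play_rows(steps=[[1,0,0,0,-1],[1,0,0,0,-1],[1,0,0,0,-1],[1,0,0,0,-1],[1,0,0,0,-1],[1,0,0,0,0]])

```text
clock: 13.55
position: [0.4234, -0.1008, 0.1705]
ee_rot: [0.51, 0.489, 0.51, -0.49]
contact_force: [-0.2, 0.3, 0.4]
width: 0.0394
```

```bash
python3 -c "
from h import *
go(.5144,.125,.17,2.4)
"
```

```text
t 13.55 pos [ 0.4234 -0.1008  0.1705] jaw 2.38 F [-0.22  0.26  0.39] w 0.0394
twist units -0.003  tx,ty,tz units [ 0.017  3.345 -7.392]
```

Emit:
play_rows(steps=[[1,-0.8,0.33,-0.74,0],[1,0,0.33,-0.74,0],[1,0,0.33,-0.74,0],[1,0,0.33,-0.74,0],[1,0,0.33,-0.74,0],[1,0,0.33,-0.74,0],[1,0,0.33,-0.74,0],[1,0,0.33,-0.74,0],[1,0,0.33,-0.74,0],[1,0,0.37,-0.73,0],[1,0,0,0,0],[1,0.8,0,0,0],[1,0.8,0,0,0],[1,0.8,0,0,0],[1,0.5,0,0,0],[1,0.1,0,0,0],[1,0,0,0,0],[1,0,0,0,0]])

```text
clock: 15.35
position: [0.515, 0.1248, 0.1052]
ee_rot: [0.511, 0.49, 0.51, -0.489]
contact_force: [0.5, 0.5, 0.5]
width: 0.0393
```

```bash
python3 -c "
from h import *
go(.5144,.125,.1,2.4)
"
```

```text
t 15.35 pos [0.515  0.1248 0.1052] jaw 2.36 F [0.48 0.47 0.48] w 0.0393
twist units -0.007  tx,ty,tz units [ 0.174 -0.018 -0.009]
```

Emit:
play_rows(steps=[[1,0.08,0,0,0],[1,0.07,0,0,0],[1,0,0,0,0]])

```text
clock: 15.65
position: [0.515, 0.125, 0.1014]
ee_rot: [0.511, 0.49, 0.51, -0.489]
contact_force: [-1.4, -1.3, 8.0]
width: 0.0398
```

Emit:
play_rows(steps=[[0.45,0,0,0,0],[0.3,0,0,0,0],[0.2,0,0,0,0],[0,0,0,0,0],[0,-0.5,0,0,0],[0,-0.8,0,0,0],[0,-0.8,0,0,0],[0,-0.8,0,0,0],[0,0,0,0.7,0],[0,0,0,0.7,0],[0,0,0,0.7,0],[0,0,0,0.7,0],[0,0,0,0,0]])

```text
clock: 16.95
position: [0.5181, 0.0392, 0.1868]
ee_rot: [0.51, 0.49, 0.51, -0.49]
contact_force: [-0.4, 0.4, -0.1]
width: 0.0854
```

```bash
python3 -c "
from h import *
go(.5175,.0408,.133,2.4)
p,W=world('scene');cv2.imwrite('pics/s5.png',cv2.resize(p[240:340,270:420,::-1],None,fx=5,fy=5))
p,W=world('wrist');cv2.imwrite('pics/w5.png',p[:,:,::-1])
h=hsv(p)
def st(n,m):
  P=W[m];P=P[np.isfinite(P[:,0])];
  if len(P)>10: print(n,[np.round(x,4) for x in rect(P)],np.percentile(P,[3,50,97],axis=0).round(4).tolist())
st('green',(h[...,0]>50)&(h[...,0]<75)&(h[...,1]>120)&(W[...,2]>.055))
st('post',(h[...,0]>100)&(h[...,0]<120)&(h[...,1]>120)&(W[...,2]>.078))
st('orange',(h[...,0]>10)&(h[...,0]<22)&(h[...,1]>120)&(W[...,2]>.03))
"
```

```text
t 16.95 pos [0.5181 0.0392 0.1868] jaw 2.26 F [-0.42  0.37 -0.15] w 0.0854
twist units -0.023  tx,ty,tz units [ 1.793 -0.017 -0.054]
green [array([0.5128, 0.1677]), array([30.167 , 13.2509]), np.float64(1.4831)] [[0.4988, 0.1615, 0.0571], [0.5129, 0.1671, 0.0596], [0.5268, 0.1735, 0.0612]]
post [array([0.5184, 0.0409]), array([24.0833, 18.3889]), np.float64(3.1793)] [[0.5072, 0.0329, 0.0794], [0.5183, 0.0423, 0.0835], [0.5295, 0.0496, 0.0847]]
orange [array([0.4337, 0.1249]), array([203.2051,  81.3495]), np.float64(-5.5052)] [[0.3437, 0.0781, 0.0309], [0.513, 0.0846, 0.049], [0.53, 0.1724, 0.0509]]
```

View pics/w5.png

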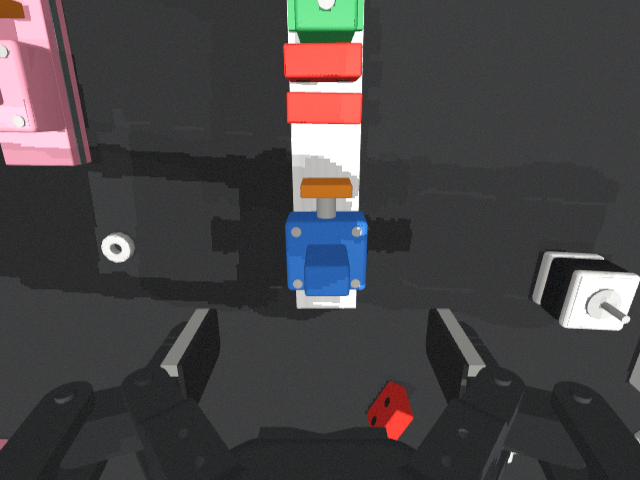

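View pics/s5.png

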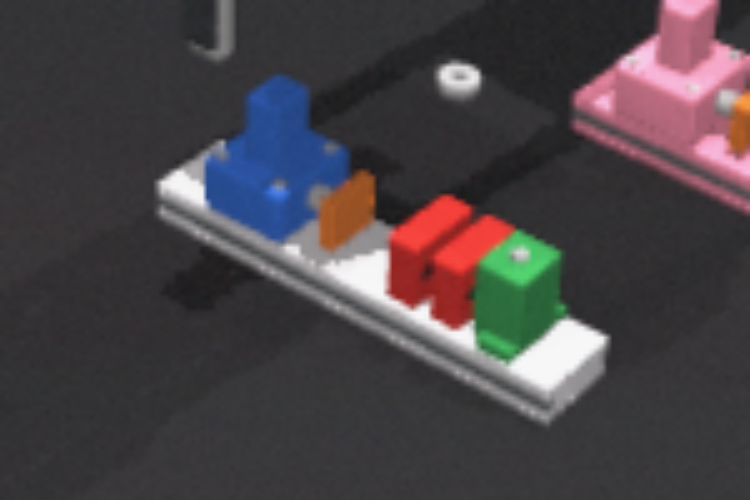

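Emit:
play_rows(steps=[[0,0.6,-0.02,-0.05,0],[0,0.6,0,0,0],[0,0.4,0,0,0],[0,0.2,0,0,0],[0.5,0,0,0,0],[0.7,0,0,0,0],[1,0,0,0,0],[1,0,0,0,0],[1,0,0,0,0],[1,0,0,0,0],[1,0,0,0,0]])

```text
clock: 18.15
position: [0.5195, 0.0425, 0.1339]
ee_rot: [0.512, 0.491, 0.509, -0.488]
contact_force: [5.4, 1.1, 2.1]
width: 0.0232
```

```bash
python3 -c "
from h import *
go(.516,.0735,.133,2.4)
p,W=world('scene');cv2.imwrite('pics/s6.png',cv2.resize(p[220:340,270:420,::-1],None,fx=4,fy=4))
"
```

```text
t 18.15 pos [0.5195 0.0425 0.1339] jaw 2.39 F [5.39 1.08 2.12] w 0.0232
twist units -0.001  tx,ty,tz units [ 0.031 -0.073 -1.037]
```

View pics/s6.png

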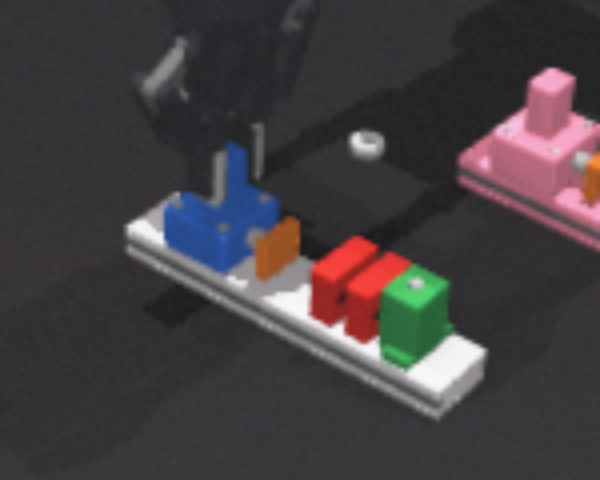

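Emit:
play_rows(steps=[[1,0,0.05,0,0],[1,0,0,-0.12,0],[1,0,0,-0.12,0],[1,0,0,-0.12,0],[1,0,0,-0.12,0],[1,0,0,-0.12,0],[1,0,0,-0.12,0],[1,0,0,-0.12,0],[1,0,0,-0.12,0],[1,0,0,0,0]])

```text
clock: 19.2
position: [0.5185, 0.0715, 0.1339]
ee_rot: [0.511, 0.49, 0.51, -0.489]
contact_force: [2.4, 1.0, 5.6]
width: 0.0231
```

```bash
python3 -c "
from h import *
go(.516,.0735,.133,2.4)"
```

```text
t 19.2 pos [0.5185 0.0715 0.1339] jaw 2.43 F [2.43 0.97 5.58] w 0.0231
twist units 0.004  tx,ty,tz units [ 0.03  -0.079 -0.071]
```

Emit:
play_rows(steps=[[1,0,0,-0.05,0],[1,0,0,-0.05,0],[1,0,0,0,0]])

```text
clock: 19.5
position: [0.5184, 0.0742, 0.1339]
ee_rot: [0.511, 0.49, 0.51, -0.489]
contact_force: [1.9, -0.2, 5.1]
width: 0.0229
```

Emit:
play_rows(steps=[[1,0,0,-0.05,0],[1,0,0,-0.05,0],[1,0,0,0,0]])

```text
clock: 19.8
position: [0.5183, 0.0756, 0.1339]
ee_rot: [0.512, 0.489, 0.509, -0.489]
contact_force: [1.8, -7.2, 5.6]
width: 0.0231
```

Emit:
play_rows(steps=[[1,0,0,-0.05,0],[1,0,0,0,0]])

```text
clock: 20.0
position: [0.5183, 0.0759, 0.1339]
ee_rot: [0.513, 0.488, 0.509, -0.49]
contact_force: [2.6, -10.6, 5.5]
width: 0.0231
```

```bash
python3 -c "
from h import *
go(.516,.035,.133,2.4)
p,W=world('wrist');cv2.imwrite('pics/w7.png',p[:,:,::-1])
p,W=world('scene');cv2.imwrite('pics/s7.png',cv2.resize(p[220:340,270:420,::-1],None,fx=5,fy=5))
"
```

```text
t 20.0 pos [0.5183 0.0759 0.1339] jaw 2.54 F [  2.56 -10.65   5.49] w 0.0231
twist units 0.023  tx,ty,tz units [ 0.031 -0.134  1.358]
```

View pics/w7.png

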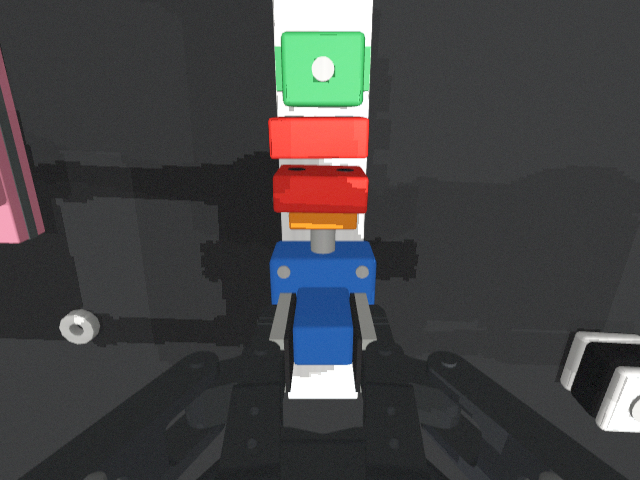

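View pics/s7.png

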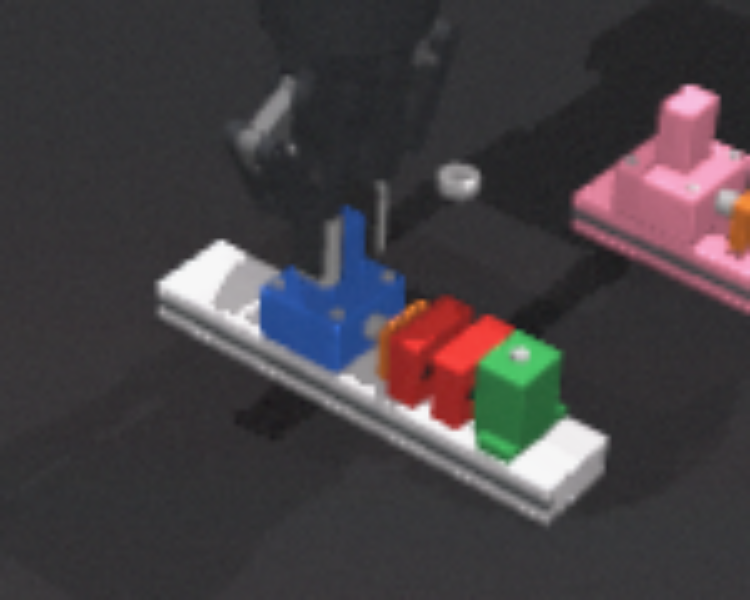

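Emit:
play_rows(steps=[[1,0,0,0.1,0],[1,0,0,0.15,0],[1,0,0,0.2,0],[1,0,0,0.2,0],[1,0,0,0.2,0],[1,0,0,0.2,0],[1,0,0,0.2,0],[1,0,0,0.1,0],[1,0,0,0,0],[0.5,0,0,0,0],[0.2,0,0,0,0],[0,0,0,0,0],[0,0,0,0,0],[0,-0.6,0,0,0],[0,-0.8,0,0,0],[0,-0.6,0,0,0],[0,0,0,0,0]])

```text
clock: 21.8
position: [0.5203, 0.0384, 0.1951]
ee_rot: [0.512, 0.49, 0.509, -0.488]
contact_force: [0.6, 0.2, -0.2]
width: 0.0854
```

```bash
python3 -c "
from h import *
go(.5766,-.1116,.15,65.1)
p,W=world('wrist');cv2.imwrite('pics/w8.png',p[:,:,::-1])
"
```

```text
t 21.8 pos [0.5203 0.0384 0.1951] jaw 2.41 F [ 0.59  0.19 -0.15] w 0.0854
twist units -10.448  tx,ty,tz units [ 1.502 -3.745  3.809]
```

View pics/w8.png

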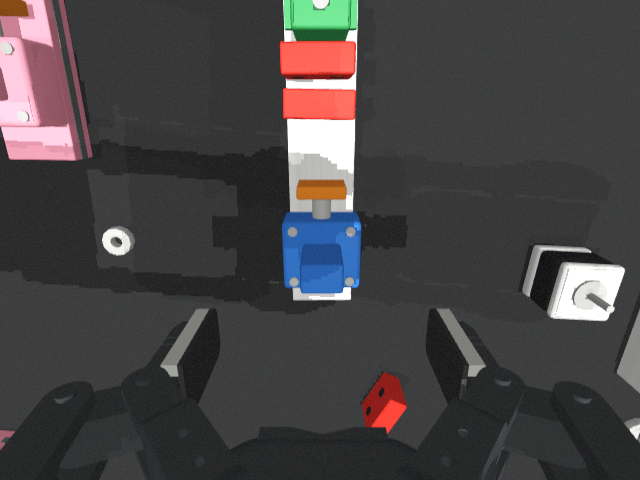

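Emit:
play_rows(steps=[[0,0,0,0,-0.95],[0,0,0,0,-0.95],[0,0,0,0,-0.95],[0,0,0,0,-0.95],[0,0,0,0,-0.95],[0,0,0,0,-0.95],[0,0,0,0,-0.95],[0,0,0,0,-0.95],[0,0,0,0,-0.95],[0,0,0,0,-0.95],[0,0,0,0,-0.95],[0,0.2,-0.62,0.63,0],[0,0.2,-0.62,0.63,0],[0,0.2,-0.62,0.63,0],[0,0.3,-0.62,0.63,0],[0,0.3,-0.62,0.63,0],[0,0.3,-0.64,0.65,0],[0,0,0,0,0],[0,0,0,0,0]])

```text
clock: 23.75
position: [0.5741, -0.1114, 0.1462]
ee_rot: [0.689, 0.153, 0.692, -0.153]
contact_force: [-0.6, 0.4, -0.3]
width: 0.0855
```

```bash
python3 -c "
from h import *
go(.5766,-.1116,.08,65.1)
p,W=world('wrist');cv2.imwrite('pics/w9.png',p[:,:,::-1])
"
```

```text
t 23.75 pos [ 0.5741 -0.1114  0.1462] jaw 65.02 F [-0.62  0.44 -0.34] w 0.0855
twist units -0.013  tx,ty,tz units [2.206 0.029 0.077]
```

View pics/w9.png

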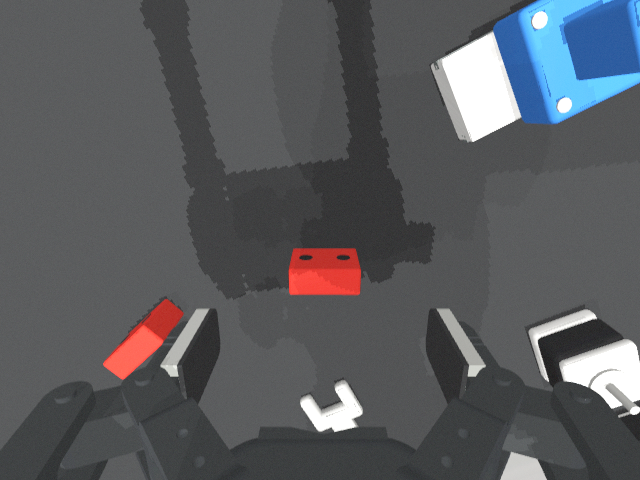

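Emit:
play_rows(steps=[[0,0.7,0.03,0.08,0],[0,0.7,0,0,0],[0,0.5,0,0,0],[0,0.3,0,0,0],[0.5,0,0,0,0],[0.7,0,0,0,0],[1,0,0,0,0],[1,0,0,0,0],[1,0,0,0,0],[1,-0.6,0,0,0],[1,-0.8,0,0,0.45],[1,-0.8,0,0,1],[1,-0.8,0,0,1],[1,-0.8,0,0,1],[1,0,0,0,1],[1,0,0,0,1],[1,0,0,0,1],[1,0,0,0,1],[1,0,0,0,1],[1,0,0,0,1]])

```text
clock: 25.8
position: [0.5774, -0.1116, 0.1959]
ee_rot: [0.534, 0.463, 0.534, -0.463]
contact_force: [0.1, 0.4, -1.5]
width: 0.0397
```

Emit:
play_rows(steps=[[1,0,0,0,1],[1,0,0,0,0],[1,0,0,0,0]])

```text
clock: 26.1
position: [0.5776, -0.1116, 0.1959]
ee_rot: [0.511, 0.489, 0.511, -0.489]
contact_force: [-0.3, -0.5, 0.1]
width: 0.0392
```

```bash
python3 -c "
from h import *
go(.516,.103,.195,2.4)
p,W=world('top');h=hsv(p)
n,l,st,_=cv2.connectedComponentsWithStats(red(p).astype(np.uint8))
for i in range(1,n):
  if 40<st[i,4]<900:
    P=W[l==i];P=P[np.isfinite(P[:,0])];T=P[P[:,2]>.026]
    if len(T)>10: print('red',st[i],[np.round(x,4) for x in rect(T)],T[:,2].mean().round(3))
m=(h[...,0]>10)&(h[...,0]<22)&(h[...,1]>120);m[:,:280]=0;m[:,330:]=0;m[:215]=0;m[250:]=0
P=W[m];print('or',np.nanpercentile(P,[3,50,97],axis=0).round(4))
cv2.imwrite('pics/t9.png',cv2.resize(p[190:290,230:450,::-1],None,fx=3.5,fy=3.5))
"
```

```text
t 26.1 pos [ 0.5776 -0.1116  0.1959] jaw 2.52 F [-0.26 -0.54  0.05] w 0.0392
twist units 0.02  tx,ty,tz units [ 0.029 -1.75  -7.233]
red [422 205  12  11  97] [array([ 0.568 , -0.2267]), array([24.4439, 15.881 ]), np.float64(-72.2924)] 0.034
red [263 223   8  19 128] [array([0.511 , 0.1497]), array([39.0853, 16.367 ]), np.float64(2.6622)] 0.054
red [274 222   7  19 108] [array([0.5128, 0.1256]), array([39.1127, 14.0758]), np.float64(0.188)] 0.054
or [[0.5031 0.0729 0.0479]
 [0.5145 0.0753 0.0508]
 [0.5286 0.0778 0.0541]]
```

View pics/t9.png

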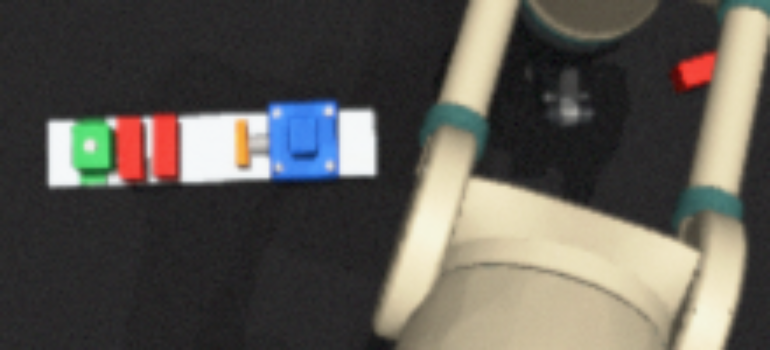

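Emit:
play_rows(steps=[[1,0,-0.22,-0.89,0],[1,0,-0.22,-0.89,0],[1,0,-0.22,-0.89,0],[1,0,-0.22,-0.89,0],[1,0,-0.22,-0.89,0],[1,0,-0.22,-0.89,0],[1,0,-0.22,-0.89,0],[1,0,-0.22,-0.89,0],[1,0,0,0,0],[1,0,0,0,0],[1,0.8,0,0,0],[1,0.8,0,0,0],[1,0.8,0,0,0],[1,0.5,0,0,0],[1,0.1,0,0,0],[1,0,0,0,0],[1,0,0,0,0]])

```text
clock: 27.85
position: [0.5169, 0.0992, 0.1067]
ee_rot: [0.511, 0.49, 0.51, -0.489]
contact_force: [0.1, -0.2, -0.1]
width: 0.0393
```

```bash
python3 -c "
from h import *
go(.5155,.1,.1005,2.4)
"
```

```text
t 27.85 pos [0.5169 0.0992 0.1067] jaw 2.38 F [ 0.13 -0.21 -0.13] w 0.0393
twist units -0.004  tx,ty,tz units [ 0.205 -0.045 -0.029]
```

Emit:
play_rows(steps=[[1,0.08,-0.02,0,0],[1,0.06,0,0,0],[1,0.04,0,0,0],[1,0,0,0,0]])

```text
clock: 28.25
position: [0.5159, 0.0996, 0.103]
ee_rot: [0.511, 0.49, 0.51, -0.489]
contact_force: [-3.4, -0.8, 14.5]
width: 0.0393
```

Emit:
play_rows(steps=[[0.45,0,0,0,0],[0.3,0,0,0,0],[0.2,0,0,0,0],[0,0,0,0,0],[0,-0.5,0,0,0],[0,-0.8,0,0,0],[0,-0.8,0,0,0],[0,-0.8,0,0,0],[0,0,0.02,0.7,0],[0,0,0.02,0.7,0],[0,0,0.02,0.63,0],[0,0,0,0,0],[0,0,0,0,0]])

```text
clock: 29.55
position: [0.5196, 0.0389, 0.1872]
ee_rot: [0.51, 0.49, 0.51, -0.49]
contact_force: [-0.1, 0.9, 0.0]
width: 0.0857
```

```bash
python3 -c "
from h import *
p,W=world('wrist');cv2.imwrite('pics/w10.png',p[:,:,::-1])
h=hsv(p)
P=W[(h[...,0]>100)&(h[...,0]<120)&(h[...,1]>120)&(W[...,2]>.078)];P=P[np.isfinite(P[:,0])];r=rect(P);print(r)
go(r[0][0],r[0][1],.133,2.4)
"
```

```text
(array([0.51865741, 0.03611193]), (23.93798828125, 18.18067169189453), 2.8176820278167725)
t 29.6 pos [0.5196 0.0393 0.1872] jaw 2.38 F [ 0.    1.44 -0.5 ] w 0.0853
twist units -0.003  tx,ty,tz units [ 1.807 -0.035  0.104]
```

View pics/w10.png

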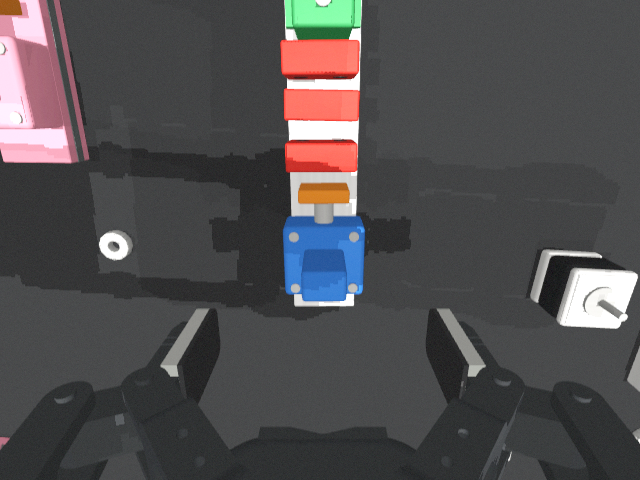

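Emit:
play_rows(steps=[[0,0.6,0,0.1,0],[0,0.6,0,0,0],[0,0.4,0,0,0],[0,0.2,0,0,0],[0.5,0,0,0,0],[0.7,0,0,0,0],[1,0,0,0,0],[1,0,0,0,0],[1,0,0,0,0],[1,0,0,0,0],[1,0,0,-0.1,0],[1,0,0,-0.1,0],[1,0,0,-0.1,0],[1,0,0,-0.1,0],[1,0,0,-0.1,0],[1,0,0,-0.1,0],[1,0,0,-0.1,0],[1,0,0,-0.1,0],[1,0,0,-0.1,0],[1,0,0,0,0]], newtons=40)

```text
clock: 31.6
position: [0.519, 0.0629, 0.1342]
ee_rot: [0.511, 0.49, 0.51, -0.489]
contact_force: [-0.4, -0.1, 6.2]
width: 0.0232
```

```bash
python3 -c "
from h import *
go(.517,.0735,.133,2.4)
p,W=world('wrist');cv2.imwrite('pics/w11.png',p[:,:,::-1])
"
```

```text
t 31.6 pos [0.519  0.0629 0.1342] jaw 2.42 F [-0.39 -0.1   6.2 ] w 0.0232
twist units 0.003  tx,ty,tz units [ 0.041 -0.052 -0.356]
```

View pics/w11.png

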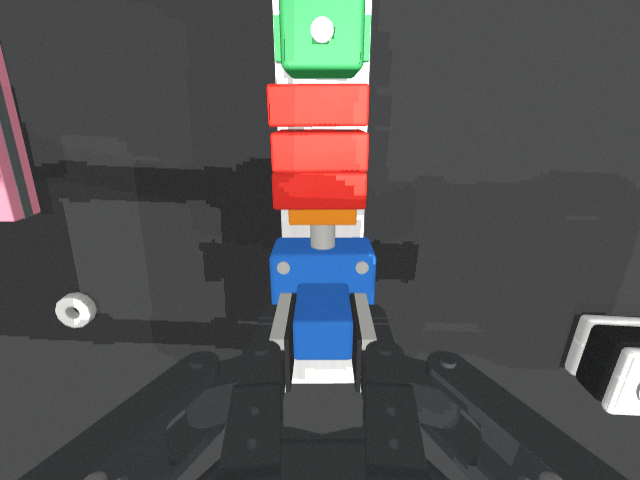

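Row is being swept together, nose (322,216) still out, blocks at rows 105/150/190. Push on in small steps.

Emit:
play_rows(steps=[[1,0,0,-0.07,0],[1,0,0,-0.07,0],[1,0,0,-0.05,0],[1,0,0,0,0]])

```text
clock: 32.05
position: [0.5188, 0.0684, 0.1342]
ee_rot: [0.511, 0.489, 0.51, -0.489]
contact_force: [-1.4, -1.5, 5.1]
width: 0.0236
```

Emit:
play_rows(steps=[[1,0,0,-0.05,0],[1,0,0,0,0]])

```text
clock: 32.25
position: [0.5187, 0.0697, 0.1342]
ee_rot: [0.511, 0.489, 0.51, -0.489]
contact_force: [-0.4, -1.1, 6.7]
width: 0.0237
```

Emit:
play_rows(steps=[[1,0,0,-0.05,0],[1,0,0,0,0]])

```text
clock: 32.45
position: [0.5187, 0.071, 0.1342]
ee_rot: [0.511, 0.489, 0.51, -0.489]
contact_force: [-2.1, -2.7, 6.4]
width: 0.023
```

```bash
python3 -c "
from h import *
go(.517,.0735,.133,2.4)
p,W=world('wrist');cv2.imwrite('pics/w12.png',p[:,:,::-1])
"
```

```text
t 32.45 pos [0.5187 0.071  0.1342] jaw 2.44 F [-2.07 -2.72  6.44] w 0.023
twist units 0.006  tx,ty,tz units [ 0.04  -0.052 -0.086]
```

View pics/w12.png

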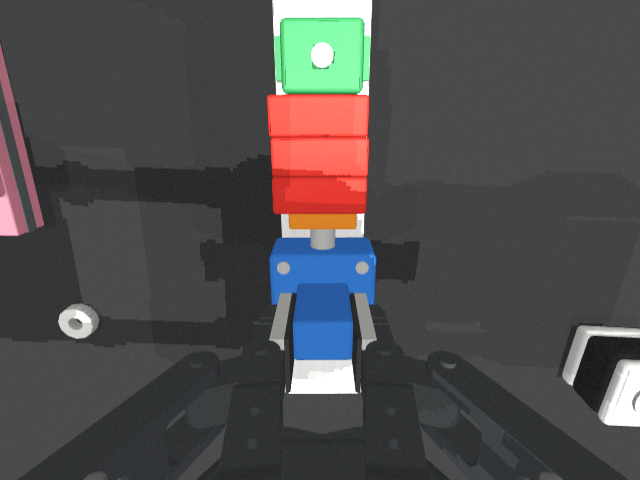

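Emit:
play_rows(steps=[[1,0,0,-0.05,0],[1,0,0,0,0]])

```text
clock: 32.7
position: [0.5186, 0.0721, 0.1342]
ee_rot: [0.511, 0.489, 0.51, -0.489]
contact_force: [-0.9, -3.1, 5.9]
width: 0.0231
```

Emit:
play_rows(steps=[[1,0,0,-0.05,0],[1,0,0,0,0]])

```text
clock: 32.9
position: [0.5186, 0.0733, 0.1342]
ee_rot: [0.512, 0.489, 0.51, -0.49]
contact_force: [-0.4, -5.6, 5.1]
width: 0.0233
```

Emit:
play_rows(steps=[[1,0,0,-0.05,0],[1,0,0,0,0]])

```text
clock: 33.1
position: [0.5186, 0.0738, 0.1342]
ee_rot: [0.512, 0.488, 0.509, -0.49]
contact_force: [-1.9, -8.1, 5.7]
width: 0.0235
```

```bash
python3 -c "
from h import *
go(.517,.0735,.133,2.4)
p,W=world('wrist');cv2.imwrite('pics/w13.png',p[:,:,::-1])
"
```

```text
t 33.1 pos [0.5186 0.0738 0.1342] jaw 2.51 F [-1.87 -8.12  5.7 ] w 0.0235
twist units 0.018  tx,ty,tz units [ 0.041 -0.053  0.007]
```

View pics/w13.png

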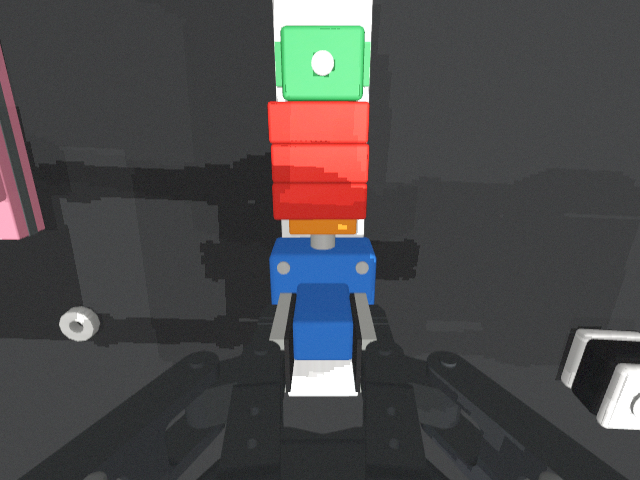

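```bash
python3 -c "
from h import *
go(.517,.0735,.133,2.4)
for n in ('wrist','top'):
  p,W=world(n);h=hsv(p);print(n)
  cv2.imwrite('pics/z_%s.png'%n,p[:,:,::-1])
  box=(W[...,0]>.50)&(W[...,0]<.53)&(W[...,1]>-.02)&(W[...,1]<.22)
  blue=(h[...,0]>100)&(h[...,0]<120)&(h[...,1]>120)&box
  for nm,m in (('body',blue&(abs(W[...,2]-.05)<.004)),('post',blue&(W[...,2]>.079)),('orange',(h[...,0]>8)&(h[...,0]<24)&(h[...,1]>120)&(W[...,2]>.044)&box),('red',red(p)&(W[...,2]>.05)&box),('green',(h[...,0]>50)&(h[...,0]<75)&(h[...,1]>120)&(W[...,2]>.057)&box)):
    P=W[m]
    if len(P)>5: print(nm,len(P),(np.percentile(P[:,1],[1,5,50,95,99])*1000).round(1))
go(.517,.0735,.133,2.4)
"
```

```text
t 33.15 pos [0.5186 0.0738 0.1342] jaw 2.5 F [-0.13 -8.39  5.71] w 0.0231
twist units 0.017  tx,ty,tz units [ 0.041 -0.052  0.007]
wrist
body 2315 [77.3 80.9 88.5 95.7 96.4]
post 2600 [64.9 66.2 75.2 82.1 82.6]
orange 974 [105.7 106.3 109.5 112.7 113.2]
red 4340 [114.3 115.5 127.4 153.7 161.3]
green 4522 [161.5 162.4 175.2 184.8 185.7]
top
red 141 [114.9 118.6 139.2 159.7 160. ]
green 6 [163.4 163.4 163.8 165.6 165.7]
t 33.25 pos [0.5186 0.0737 0.1342] jaw 2.49 F [-1.05 -7.83  7.02] w 0.023
twist units 0.015  tx,ty,tz units [ 0.041 -0.052  0.005]
```

Emit:
play_rows(steps=[[1,0,0,0,0],[1,0,0,0,0],[1,0,0,0,0],[1,0,0,0,0],[1,0,0,0,0]])

```text
clock: 33.75
position: [0.5186, 0.0737, 0.1342]
ee_rot: [0.512, 0.488, 0.509, -0.49]
contact_force: [-1.1, -8.4, 6.2]
width: 0.0233
```

```bash
python3 -c "
from h import *
p,W=world('scene');cv2.imwrite('pics/s14.png',cv2.resize(p[180:340,150:420,::-1],None,fx=2.9,fy=2.9))
"
```

```text
(no output)
```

View pics/s14.png

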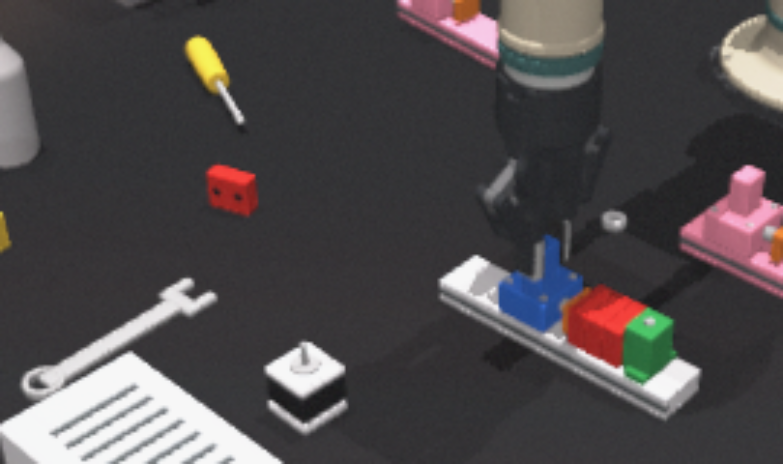

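The three-block row at (605,325) is tight between nose and end block. The spare stands upright at (232,190), and the bystanders are in place.

```bash
python3 -c "
from rig import manip
print(manip.sign_off())"
```

```text
the job is handed in; nothing more can be done
None
```

Three red spacers are clamped on the rail. I handed the job in at about 34 s with the gripper still holding the carriage pushed. No verdict was reported.

- **Trial with two:** With two spacers the carriage reached its hard stop. Gaps were still visible in the row and the nose was fully out, so I drew it back and added the third.
- **Last checks:** The wrist depth picture put the nose face about 17 mm ahead of the carriage body, where fully out is 22 mm. That means the nose is pressed in about 4.8 mm. The row measured about 48 mm, from nose to end block with no gaps, and the push stayed steady at about 8 N along the rail.
- **Surroundings:** The fourth spacer stands upright on the table, and no bystander looked moved in the last scene picture.
- **Uncertain:** The last push step moved the carriage less than commanded, so it may be touching its end stop. Early top-camera estimates of the end face differed by about 3 mm from the others, which did not change the spacer count.

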